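# Open the jar in the one-handed jar stand

### The job

Get the square glass jar open in the wooden jar stand: push the jar fully home against the stand's back stop, swing the latch bar all the way across in front of it to lock it in, then unscrew the steel lid anticlockwise until the threads let go (about a fifth of a turn) and lift it straight off. Finish while holding the lid in the gripper, level and over the mouth, about two to four centimetres clear of it; the jar stays standing in the locked stand, and the other things on the worktop are left where they are.

Things in the scene. Friction and masses are not known exactly. Their poses are not given: they have to be found in the camera images.
- stand: fixed wooden jar stand. Origin: its underside, below the jar's centre when the jar is fully home. Own +x: the way the jar is pushed home; z up. Plank 12 mm thick, x -105 to +45, y -68 to +68 mm. Cheeks (inner faces y = +-31.5, outer +-43.5, x -28 to +43) and back stop (face x = +31) reach 52 mm above the worktop; open towards own -x. Keeper block at x -26, y -55, 36 mm above the worktop
- latch (a joint): flat-swinging steel bar latch, rad, about the upright axis at point latch_pivot. 0: bar points along the stand's -x (open); grows anticlockwise from above; peg lies from the pivot along (-cos v, -sin v) in the stand's x, y. End stop 1.57: bar across the open side, 3 mm in front of a jar that is home = locked. Stays where left; 1 to 2 N at the peg moves it
- latch_pivot (a point): the latch's upright axis: stand x = -38.5, y = +46 mm, at the bar's underside, 21 mm above the worktop. The bar is 11 mm wide, 12 mm thick and reaches 108 mm from the axis
- latch_peg (a point): top of the upright wooden peg at the free end of the latch bar: 12 mm in diameter, this point 72 mm above the worktop, the peg stands free for 39 mm below it, 100 mm from the pivot axis. Pinch or push it to swing the latch
- jar: loose square glass jar with corks in it, about 0.4 kg, standing on the stand's plank between the cheeks, 16 to 34 mm short of home. Origin: centre of its underside, 12 mm above the worktop; axes as the stand's. Body 60x60 mm and 56 mm high; round neck 38 mm across, rim 84 mm above the origin. Home: origin over the stand's origin, it can go at most 1 mm farther, to the back stop
- lid: plain steel screw lid on the jar, 56 mm across, 25 mm high, 60 g. Origin: centre of the skirt's lower edge, z up. Screwed on, it sits 70 mm above the jar's origin (top 107 mm above the worktop), its x axis 0 to 0.1 rad anticlockwise of the jar's x. Anticlockwise from above loosens; tight, about 0.2 to 0.3 Nm. Pulling before the threads let go lifts the jar
- lid_top (a point): centre of the lid's top face, 25 mm above its origin. The lid rises 2 mm while unscrewing; the threads let go when its x axis is about 0.9 rad (50 degrees) anticlockwise of the jar's x, then its sprung liner pops it up 1 to 2 mm. From there to 1.5 rad it lifts straight off (best at 1.2 rad); at 1.55 rad it meets a hard stop
- olive_jar: a bystander: round jar of olives with a red lid, 62x62x86 mm; NOT the jar to open; origin under its centre
- jigger_2: a bystander: brass double-cone measure, 43x43x95 mm; origin under its centre
- lime_1: a bystander: green lime, 50 mm; origin under its centre
- lemon_1: a bystander: yellow lemon, 78x55x56 mm; origin under its centre
- bitters_1: a bystander: small amber bottle with a black top, 47x48x115 mm; origin under its centre
- matchbox: a bystander: flat matchbox, 36x53x15 mm; origin under its centre
Mind the look-alikes: they are no part of the job. There is more than one size of the lid; the job needs the largest.

How it is judged:
By the outcome, as a careful person would: the job done as asked, in the order asked, and still so for the second after the job is handed in, while the arm keeps its last pose, push and grip.
It also fails if it takes over 54 s, if anything falls off the work surface, if the arm or the gripper's body presses on something with over 40 N, if the wrist force passes 120 N, or if a joint passes its speed limit or range.

### The arm

A 6-joint arm with a two-finger parallel gripper is mounted at the origin on a cart in front of the work surface, level with it; the furniture and walls round the work are solid. World frame = base frame: x ahead of the robot, y to its left, z up, the work surface at z = 0. Lengths are in m, angles in rad, forces in N, time in s.
With the tool pointing down it reaches from about 0.25 to 0.775 m from the base axis. Payload 4 kg.
Tool frame: the origin (TCP) lies at the very end of the fingers, on their centre line; the grasp point (between the pads) lies 19 mm behind it; x points along the fingers, y is the direction in which the jaws open and shut, and the axes are right-handed (so a half turn about x gives the same grasp; the last joint's range is limited). The gripper opens to 94 mm and grips with 3 to 60 N. Pads are 16 mm wide; open, the fingers measure 119 mm over their backs; the gripper's body (75 mm by 177 mm) begins 78 mm behind the grasp point.
Start: joints at [-1.274, 0.087, 1.371, -0, 1.684, -0.103], TCP at [0.214, -0.507, 0.206] pointing down, gripper open.
Joint ranges: [-3.1, 3.1], [-0.76, 2.03], [0.27, 2.55], [-1.08, 4.22], [0.17, 2.65], [-2.57, 2.57]. Speed limits (rad/s): [2.79, 2.79, 3.14, 3.14, 3.14, 3.14].

### API

Orientations are given as [roll, pitch, yaw] about the fixed x, y, z axes, in that order (R = Rz(yaw) Ry(pitch) Rx(roll)).
In Python, from bench import robot gives the robot as it stands.
- The arm moves only by the tool carry_out, never from a script. Its argument "targets" is a list of rows, each a list of 5 numbers: the closure, from 0 (fully open) to 1 (shut), then the shift along the tool's x, y, z in cm, then the turn about the tool's x in degrees. In form: [[fingers, tx, ty, tz, turn], ...]. A call has 1 to 20 rows; each row shifts and turns the commanded pose from where the row before left it, along the tool's axes as they then stand; what a row does not reach is not made up. A row lasts 1/10 s, in which the tool goes at most 50 mm and 8.59 degrees, less where a joint would pass 70% of its speed; a pose out of reach is approached as far as the arm can. A call is refused whole if a number of a shift passes 5 or a number of a turn 8.59, either way. A call with a gripper value outside its range is refused whole. The fingers move at their own pace and stop on an object; the grip force is fixed at half the most. Time passes only in rows, so rows that do not move let the fingers close. It gives the time, the measured TCP pose, the force and the opening at its end, in the units of the state.
- robot.get_obs(): the state, without advancing time (a new reading comes with each control period).
- robot.snapshot(name): name is "side" or "top"; returns a dict with "image" (480x640x3 uint8, red, green, blue), "camera_matrix" (3x3 intrinsics, pixels), "pose" (4x4, takes a point from camera to world coordinates). Camera axes: x right, y up, looking along -z (the intrinsics and any distortion apply to the point x, -y, -z); pixel columns grow to the right and rows downward; lengths in m; the calibration is good to about 2 mm. A picture is of the moment at which its call begins. There is no depth.
- robot.close_job(): hands the job in, once; it reports no verdict.
The state is a dict: "time": time; "joint_positions": joint angles; "qvel": joint speeds; "joint_torque": joint torques, N m; "tool_pos": TCP position; "ee_rot": TCP orientation; "wrist_force": force on the tool from outside, world axes, zero at the start; "wrist_torque": the same for the moment, N m; "width": finger opening in m.
Only numpy, scipy, OpenCV 4.12 (cv2) and the standard library are available. Lean on these libraries where they do the work, as an engineer would, in place of code of your own. Each camera call takes 0.05 s, during which the arm holds its last target. There are 200 camera calls.

## Working session

There is one attempt and no reset: what is moved stays moved. The work goes in short steps, Python scripts to look and compute and a tool call to move; the robot and the scene stay as the last step left them, time stands still between calls to the robot, and variables do not carry over. Pictures are saved under pics/ and viewed, about 8 in all and at most 12, crops included, and the job is handed in when it is done.

Besides the shell and the picture viewer there is one more tool, called after "Request:" as name(argument=value, ...) on one line, values as JSON. carry_out: Moves the arm, as the interface text tells. Its arguments: {"type":"object","properties":{"targets":{"type":"array","items":{"type":"array","items":{"type":"number"}}}},"required":["targets"]}

```bash
mkdir -p pics; ls; python3 - <<'E'
from bench import robot
import cv2,numpy as np
for n in("side","top"):
    s=robot.snapshot(n); cv2.imwrite(f"pics/{n}0.png",s["image"][:,:,::-1])
    print(n,s["camera_matrix"].tolist(),np.round(s["pose"],4).tolist(),[k for k in s])
o=robot.get_obs();print(o)
E
```

```text
pics
side [[609.3483563178598, 0.0, 311.7290233082511], [0.0, 609.3483563178598, 235.73154709288318], [0.0, 0.0, 1.0]] [[-0.8746, 0.4241, -0.2349, 0.1906], [-0.4847, -0.7581, 0.4362, 0.6462], [0.0069, 0.4954, 0.8686, 1.4074], [0.0, 0.0, 0.0, 1.0]] ['image', 'camera_matrix', 'pose']
top [[578.0604795532477, 0.0, 318.11915774275025], [0.0, 578.0604795532477, 237.84222138131213], [0.0, 0.0, 1.0]] [[0.0153, 0.9879, -0.1543, 0.3057], [-0.9999, 0.0158, 0.0021, 0.0047], [0.0045, 0.1543, 0.988, 1.6191], [0.0, 0.0, 0.0, 1.0]] ['image', 'camera_matrix', 'pose']
{'time': 0.1, 'joint_positions': array([-1.27412877e+00,  8.79177296e-02,  1.37206256e+00, -7.03262809e-06,
        1.68360912e+00, -1.03099231e-01]), 'qvel': array([ 5.87630846e-04, -6.05048225e-04, -3.98169417e-03,  9.98335107e-05,
        1.78601900e-03, -2.72598402e-04]), 'joint_torque': array([ 2.01176634e-03, -3.41252446e+01, -3.03302658e+01,  7.19292462e-02,
        3.03967693e-02, -9.78966318e-05]), 'tool_pos': array([ 0.21391391, -0.50617187,  0.20442178]), 'ee_rot': array([-1.67039514,  1.56879956,  1.87096352]), 'wrist_force': array([ 0.57342255,  0.43068086, -0.42171125]), 'wrist_torque': array([ 0.02398287,  0.01696601, -0.00217916]), 'width': 0.09420032186553018}
```

View pics/top0.png

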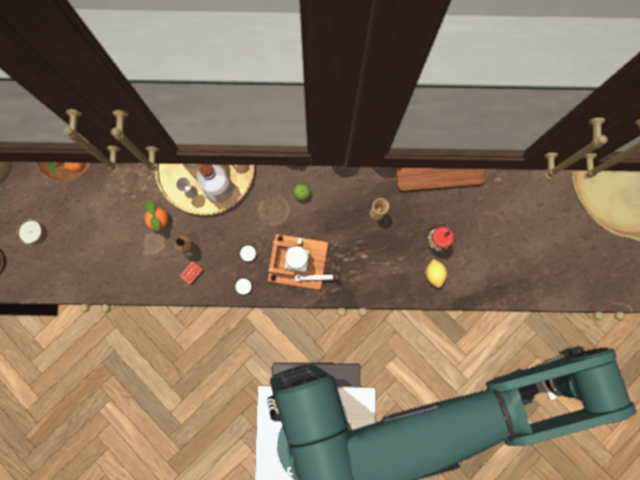

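View pics/side0.png

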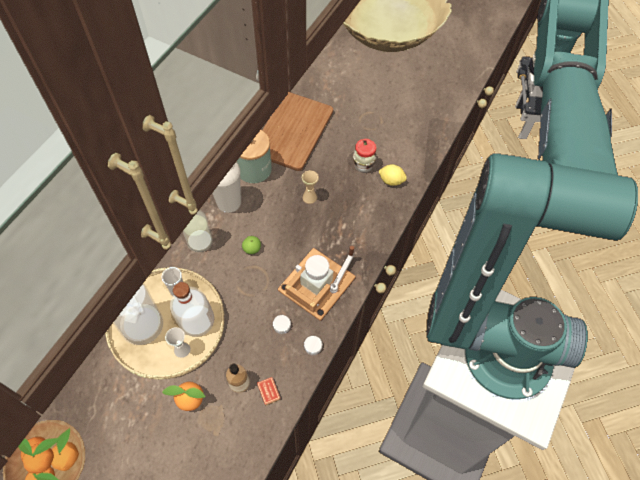

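The stand is at top (298,262) and side (317,283), with the jar and its lid at top (297,259) and side (317,266). Two loose white lids lie on the worktop, at top (248,254) and (243,286). The lid on the square jar is the one meant. I'll confirm this in an enlarged crop of both views.

```bash
python3 - <<'E'
import cv2,numpy as np
t=cv2.imread("pics/top0.png")[225:300,230:350]; s=cv2.imread("pics/side0.png")[235:330,262:372]
t=cv2.resize(t,None,fx=5,fy=5,interpolation=cv2.INTER_CUBIC)  # 600x375
s=cv2.resize(s,None,fx=6,fy=6,interpolation=cv2.INTER_CUBIC)  # 660x570
cv2.imwrite("pics/tc.png",t);cv2.imwrite("pics/sc.png",s)
E
```

```text
(no output)
```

View pics/tc.png

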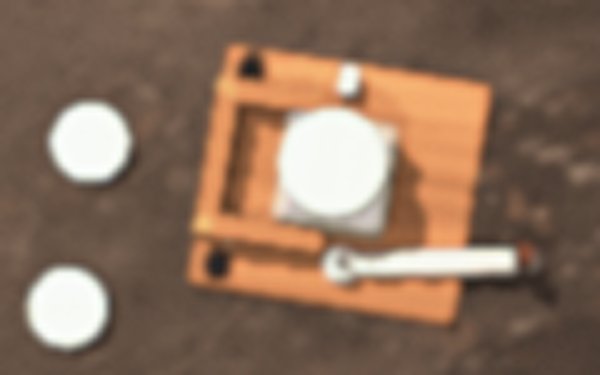

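View pics/sc.png

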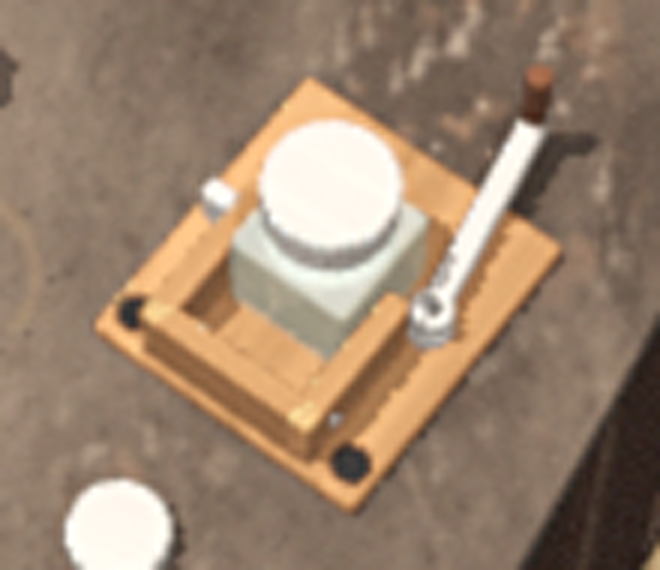

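```bash
cat > h.py <<'E'
import numpy as np, cv2
from scipy.optimize import least_squares
CAM={}
def setcam():
    from bench import robot
    for n in("side","top"):
        s=robot.snapshot(n); CAM[n]=s
    return CAM
def proj(n,P):
    s=CAM[n];T=np.linalg.inv(s["pose"]);p=np.atleast_2d(P)@T[:3,:3].T+T[:3,3]
    p=p*[1,-1,-1];q=p@s["camera_matrix"].T;return q[:,:2]/q[:,2:]
def ray(n,uv,z):
    s=CAM[n];d=np.linalg.solve(s["camera_matrix"],[uv[0],uv[1],1])*[1,-1,-1]
    d=s["pose"][:3,:3]@d;c=s["pose"][:3,3];return c+d*(z-c[2])/d[2]
def W(pose,P):
    P=np.atleast_2d(P);c,s=np.cos(pose[2]),np.sin(pose[2])
    return np.c_[pose[0]+c*P[:,0]-s*P[:,1],pose[1]+s*P[:,0]+c*P[:,1],P[:,2]]
tc=lambda x,y:(230+(x+.5)/5-.5,225+(y+.5)/5-.5)
sc=lambda x,y:(262+(x+.5)/6-.5,235+(y+.5)/6-.5)
E
python3 - <<'E'
from h import *
setcam()
C=[[.045,-.068,.012],[-.105,-.068,.012],[-.105,.068,.012],[.045,.068,.012]]
t=[tc(*p) for p in[(230,44),(492,85),(450,325),(187,282)]]
s=[sc(*p) for p in[(97,325),(310,77),(563,250),(353,512)]]
f=lambda v:np.r_[(proj("top",W(v,C))-t).ravel(),(proj("side",W(v,C))-s).ravel()]
r=least_squares(f,[.4,.05,1.5]);print("stand",r.x,np.round(r.fun,1))
for n,k in(("top",t),("side",s)):
    g=least_squares(lambda v:(proj(n,W(v,C))-k).ravel(),r.x).x;print(n,g)
for nm,a,b,z in(("lid",(334,162),(331,186),.107),("peg",(528,257),(540,75),.072),("piv",(342,265),(432,305),.033)):
    A=ray("top",tc(*a),z);B=ray("side",sc(*b),z)
    for P in(A,B):
        d=P[:2]-r.x[:2];c,q=np.cos(r.x[2]),np.sin(r.x[2]);print(nm,P.round(4),"stand xy",np.round([c*d[0]+q*d[1],-q*d[0]+c*d[1]],4))
E
```

```text
stand [0.49475503 0.08763601 1.42310963] [-0.3 -0.4 -0.1 -0.   0.4 -0.2 -0.2 -0.4 -0.4  0.2  0.4  0.   0.7 -0.1
  0.2  0.1]
top [0.49411213 0.08747487 1.42224801]
side [0.49528118 0.08774074 1.42398228]
lid [0.49   0.0579 0.107 ] stand xy [-0.0301  0.0003]
lid [0.4919 0.0591 0.107 ] stand xy [-0.0286 -0.0014]
peg [ 0.4446 -0.0459  0.072 ] stand xy [-0.1395  0.0299]
peg [ 0.449  -0.0445  0.072 ] stand xy [-0.1374  0.0258]
piv [0.4421 0.0549 0.033 ] stand xy [-0.0401  0.0473]
piv [0.4461 0.0537 0.033 ] stand xy [-0.0408  0.0432]
```

```bash
cat >> h.py <<'E'
ST=np.array([.4948,.0876,1.423])
def plan(targets):
    """targets: (stand x,y, world z, jaw-direction angle in stand frame deg); prints tool-frame deltas cm/deg from measured pose"""
    from bench import robot
    from scipy.spatial.transform import Rotation as Ro
    o=robot.get_obs();R=Ro.from_euler("xyz",o["ee_rot"]).as_matrix();p=o["tool_pos"]
    d=R.T@(p*0); c,s=np.cos(ST[2]),np.sin(ST[2]);e=p[:2]-ST[:2]
    ja=np.degrees(np.arctan2(R[1,1],R[0,1])-ST[2])
    print("t",round(o["time"],2),"stand xy",np.round([c*e[0]+s*e[1],-s*e[0]+c*e[1]],4),"z",p[2].round(4),"jaw",ja.round(1),"down",R[:,0].round(3),"w",o["width"].round(4),"F",o["wrist_force"].round(1),"T",o["wrist_torque"].round(2),"q",o["joint_positions"].round(2))
    for x,y,z,a in targets:
        t=W(ST,[x,y,z])[0];turn=-((a-ja+90)%180-90)
        print("target",x,y,z,a,"shift cm",(R.T@(t-p)*100).round(2),"turn",turn.round(1)); 
E
python3 -c "
from h import *
plan([(-.085,0,.2,90),(-.085,0,.03,90)])"
```

```text
Traceback (most recent call last):
  File "h.py", line 28, in plan
    print("t",round(o["time"],2),"stand xy",np.round([c*e[0]+s*e[1],-s*e[0]+c*e[1]],4),"z",p[2].round(4),"jaw",ja.round(1),"down",R[:,0].round(3),"w",o["width"].round(4),"F",o["wrist_force"].round(1),"T",o["wrist_torque"].round(2),"q",o["joint_positions"].round(2))
                                                                                                                                                      ^^^^^^^^^^^^^^^^
AttributeError: 'float' object has no attribute 'round'
```

```bash
sed -i 's/o\["width"\].round(4)/round(o["width"],4)/; /d=R.T@(p\*0); /s/d=R.T@(p\*0); //' h.py
python3 -c "
from h import *
plan([(-.085,0,.2,90),(-.085,0,.03,90)])"
```

```text
t 0.2 stand xy [-0.6288  0.1903] z 0.2047 jaw -148.6 down [-0.     0.001 -1.   ] w 0.0938 F [-0.4  0.1  0.1] T [-0.   -0.02  0.03] q [-1.27  0.09  1.37  0.    1.68 -0.1 ]
target -0.085 0 0.2 90 shift cm [  0.53 -36.52 -44.56] turn -58.6
target -0.085 0 0.03 90 shift cm [ 17.53 -36.5  -44.56] turn -58.6
```

Request:
carry_out(targets=[[1,0,-1.2,-1.5,0],[1,0,-2.4,-3,0],[1,0,-2.4,-3,0],[1,0,-2.4,-3,0],[1,0,-2.4,-3,0],[1,0,-2.4,-3,0],[1,0,-2.4,-3,0],[1,0,-2.4,-3,0],[1,0,-2.4,-3,0],[1,0,-2.4,-3,0],[1,0,-2.4,-3,0],[1,0,-2.4,-3,0],[1,0,-2.4,-3,0],[1,0,-2.4,-3,0],[1,0,-2.4,-3,0],[1,0,-1.8,-1.2,0]])

```text
time: 1.8
tool_pos: [0.4835, 0.0079, 0.2052]
ee_rot: [-1.835, 1.57, 1.71]
wrist_force: [0.8, -0.2, -0.5]
width: 0.0005
```

Request:
carry_out(targets=[[1,0,0,0,-8.4],[1,0,0,0,-8.4],[1,0,0,0,-8.4],[1,0,0,0,-8.4],[1,0,0,0,-8.4],[1,0,0,0,-8.4],[1,0,0,0,-8.4],[1,0,0,0,0]])

```text
time: 2.6
tool_pos: [0.4826, 0.0054, 0.2055]
ee_rot: [-2.381, 1.57, 2.187]
wrist_force: [0.6, 0.2, -0.4]
width: 0.0006
```

```bash
python3 -c "
from h import *
plan([(-.085,0,.03,90)])"
```

```text
t 2.6 stand xy [-0.0831  0.    ] z 0.2055 jaw -89.8 down [-0.  0. -1.] w 0.0006 F [ 0.6  0.2 -0.4] T [-0.1  -0.09 -0.  ] q [-0.11 -0.06  1.52  0.    1.68  0.04]
target -0.085 0 0.03 90 shift cm [17.55  0.    0.2 ] turn 0.2
```

Request:
carry_out(targets=[[1,2,0,0,0],[1,4,0,0.2,0],[1,4,0,0,0],[1,4,0,0,0],[1,2.5,0,0,0],[1,1,0,0,0],[1,0,0,0,0],[1,0,0,-0.6,0],[1,0,0,-0.6,0],[1,0,0,-0.4,0],[1,0,0,-0.4,0],[1,0,0,-0.4,0],[1,0,0,-0.4,0],[1,0,0,-0.4,0],[1,0,0,-0.3,0],[1,0,0,-0.3,0]])

```text
time: 4.2
tool_pos: [0.4897, 0.0382, 0.0322]
ee_rot: [0.661, 1.565, -1.054]
wrist_force: [-0.5, -6.0, 4.0]
width: 0.0003
```

```bash
python3 -c "
from h import *
plan([(-.038,0,.03,90)])"
```

```text
t 4.2 stand xy [-0.0496 -0.0022] z 0.0322 jaw -89.8 down [ 0.003 -0.005 -1.   ] w 0.0003 F [-0.5 -6.   4. ] T [-1.    0.11  0.  ] q [-0.03  0.06  1.76 -0.    1.32  0.11]
target -0.038 0 0.03 90 shift cm [ 0.21 -0.22 -1.16] turn 0.2
```

Request:
carry_out(targets=[[1,0,0,-0.3,0],[1,0,0,-0.3,0],[1,0,0,-0.2,0],[1,0,0,-0.2,0],[1,0,0,0,0]])

```text
time: 4.7
tool_pos: [0.4912, 0.0484, 0.0322]
ee_rot: [0.753, 1.566, -0.963]
wrist_force: [-0.8, -4.8, 3.8]
width: 0.0008
```

Request:
carry_out(targets=[[1,0,0,-0.1,0],[1,0,0,-0.1,0],[1,0,0,0,0]])

```text
time: 5.0
tool_pos: [0.4914, 0.0492, 0.0322]
ee_rot: [0.534, 1.564, -1.182]
wrist_force: [-1.2, -8.2, 3.8]
width: 0.0005
```

```bash
python3 -c "
from h import *
plan([(-.038,0,.03,90)])"
```

```text
t 5.0 stand xy [-0.0385 -0.0023] z 0.0322 jaw -89.8 down [ 0.003 -0.006 -1.   ] w 0.0005 F [-1.2 -8.2  3.8] T [-1.32  0.04  0.02] q [-0.01  0.06  1.75 -0.01  1.33  0.14]
target -0.038 0 0.03 90 shift cm [ 0.22 -0.23 -0.05] turn 0.2
```

Request:
carry_out(targets=[[1,0,0,-0.1,0],[1,0,0,-0.1,0],[1,0,0,0,0],[1,0,0,0,0]])

```text
time: 5.4
tool_pos: [0.4914, 0.0491, 0.0322]
ee_rot: [0.324, 1.56, -1.392]
wrist_force: [-2.1, -12.7, 6.0]
width: 0.0007
```

Request:
carry_out(targets=[[1,0,0,-0.1,0],[1,0,0,-0.1,0],[1,0,0,0,0],[1,0,0,0,0]])

```text
time: 5.8
tool_pos: [0.4914, 0.0491, 0.0323]
ee_rot: [0.213, 1.556, -1.504]
wrist_force: [-3.3, -18.1, 6.1]
width: 0.0005
```

```bash
python3 -c "
from h import *
plan([(-.038,0,.03,90)])"
```

```text
t 5.8 stand xy [-0.0386 -0.0023] z 0.0323 jaw -89.9 down [ 0.001 -0.014 -1.   ] w 0.0005 F [ -3.3 -18.1   6.1] T [-2.98  0.44  0.02] q [-0.01  0.07  1.75 -0.01  1.33  0.14]
target -0.038 0 0.03 90 shift cm [ 0.22 -0.23 -0.06] turn 0.1
```

Request:
carry_out(targets=[[1,0,0,1,0],[1,0,0,2,0],[1,0,0,2.5,0],[1,-2,0,1,0],[0.5,-4,0,1,0],[0.5,-1.5,-1,2,0],[0.5,0,-1,1.5,0],[0.5,0,-1,0.5,-5],[0.5,0,0,0,-5],[0.5,0,0,0,0]])

```text
time: 6.8
tool_pos: [0.4447, -0.0533, 0.1059]
ee_rot: [1.871, 1.569, 0.33]
wrist_force: [0.2, 0.6, -0.6]
width: 0.0445
```

```bash
python3 -c "
from h import *
plan([(-.1375,.028,.038,-80)])
setcam();print([proj(n,W(ST,[-.137,.028,.072])) for n in CAM])
a=cv2.resize(CAM['side']['image'][230:330,262:382,::-1],None,fx=5,fy=5,interpolation=2);cv2.imwrite('pics/s1.png',a)"
```

```text
t 6.8 stand xy [-0.1468  0.0288] z 0.1059 jaw -79.9 down [ 0.001  0.    -1.   ] w 0.0445 F [ 0.2  0.6 -0.6] T [-0.05 -0.07 -0.04] q [-0.25 -0.1   1.76  0.    1.48 -0.28]
target -0.1375 0.028 0.038 -80 shift cm [ 6.79  0.24 -0.9 ] turn 0.1
[array([[352.18335349, 247.64924396]]), array([[334.40589293, 275.12287699]])]
```

View pics/s1.png

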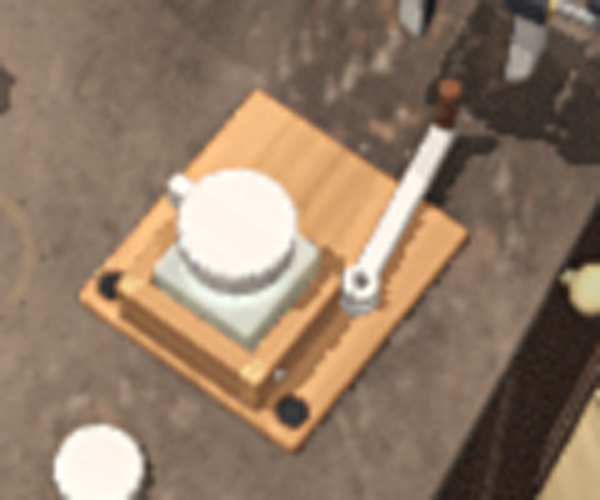

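The jar is now home against the back stop. The peg top is at crop (449,87), i.e. pixel (352,247), which matches the prediction. Next I pinch the peg.

Request:
carry_out(targets=[[0.5,0,0.2,-0.9,0],[0.5,2,0,0,0],[0.5,3,0,0,0],[0.5,1.6,0,0,0],[0.5,0,0,0,0],[1,0,0,0,0],[1,0,0,0,0],[1,0,0,0,0],[1,0,0,0,0],[1,0,0,0,0]])

```text
time: 7.9
tool_pos: [0.4471, -0.0447, 0.0403]
ee_rot: [1.298, 1.569, -0.243]
wrist_force: [-0.2, 0.6, 0.6]
width: 0.0113
```

```bash
python3 -c "
from h import *
plan([(-.1375,.028,.038,-80)])"
```

```text
t 7.9 stand xy [-0.1379  0.0277] z 0.0403 jaw -79.8 down [ 0.002 -0.001 -1.   ] w 0.0113 F [-0.2  0.6  0.6] T [-0.02 -0.07 -0.01] q [-0.23 -0.04  1.84 -0.    1.34 -0.26]
target -0.1375 0.028 0.038 -80 shift cm [ 0.23 -0.03 -0.04] turn 0.2
```

Request:
carry_out(targets=[[0.7,0,0,0,0],[0.7,0,0,0,0],[0.7,-1.4,0,0,0],[1,0,0,0,0],[1,0,0,0,0],[1,0,0,0,0],[1,0,0,0,0],[1,0,0,0,0],[1,0,0.7,-0.02,-4],[1,0,1.39,-0.1,-8],[1,0,1.39,-0.1,-8]])

```text
time: 9.0
tool_pos: [0.48, -0.0381, 0.0532]
ee_rot: [-1.189, 1.569, -2.376]
wrist_force: [-1.0, -1.3, 2.5]
width: 0.0109
```

```bash
python3 -c "
from h import *
v=np.radians(30.5)
plan([(-.0385-.1*np.cos(v),.046-.1*np.sin(v),.054,-59.5)])"
```

```text
t 9.0 stand xy [-0.1265 -0.0039] z 0.0532 jaw -59.5 down [-0.002 -0.001 -1.   ] w 0.0109 F [-1.  -1.3  2.5] T [-0.18  0.09 -0.05] q [-0.2   0.02  1.75 -0.    1.37 -0.58]
target -0.12466291604415258 -0.004753836296070416 0.054 -59.5 shift cm [-0.08  0.17 -0.12] turn -0.0
```

Request:
carry_out(targets=[[1,0,1.39,-0.1,-8],[1,0,1.39,-0.1,-8],[1,0,1.39,-0.1,-8],[1,0,1.39,-0.1,-8],[1,0,1.39,-0.1,-8],[1,0,1.39,-0.1,-8],[1,0,1.2,-0.1,-7],[1,0,0,0,0]])

```text
time: 9.8
tool_pos: [0.5426, 0.033, 0.0533]
ee_rot: [0.1, 1.566, -0.129]
wrist_force: [5.9, -0.5, -2.1]
width: 0.0112
```

```bash
python3 -c "
from h import *
v=np.radians(90)
plan([(-.0385-.1*np.cos(v),.046-.1*np.sin(v),.054,0)])"
```

```text
t 9.8 stand xy [-0.047  -0.0553] z 0.0533 jaw -4.6 down [ 0.005 -0.001 -1.   ] w 0.0112 F [ 5.9 -0.5 -2.1] T [-0.   -1.24  0.06] q [-0.04  0.15  1.61 -0.    1.38 -1.39]
target -0.038500000000000006 -0.054000000000000006 0.054 0 shift cm [-0.07  0.84 -0.2 ] turn -4.6
```

Request:
carry_out(targets=[[1,0,0.4,0.1,-2.5],[1,0,0.4,0.05,-2.5],[1,0,0,0,0]])

```text
time: 10.1
tool_pos: [0.544, 0.0401, 0.0533]
ee_rot: [0.024, 1.569, -0.121]
wrist_force: [2.0, -0.1, -1.2]
width: 0.0109
```

Request:
carry_out(targets=[[1,0,0.2,0,0],[1,0,0,0,0]])

```text
time: 10.3
tool_pos: [0.5442, 0.0415, 0.0533]
ee_rot: [-0.42, 1.569, -0.566]
wrist_force: [3.8, -1.4, -2.1]
width: 0.0112
```

Request:
carry_out(targets=[[1,0,0.2,0,0],[1,0,0,0,0]])

```text
time: 10.5
tool_pos: [0.5443, 0.0419, 0.0533]
ee_rot: [-1.227, 1.567, -1.372]
wrist_force: [3.6, -5.4, -1.8]
width: 0.0111
```

```bash
python3 -c "
from h import *
v=np.radians(90)
plan([(-.0385-.1*np.cos(v),.046-.1*np.sin(v),.054,0)])"
```

```text
t 10.5 stand xy [-0.0379 -0.0557] z 0.0533 jaw 0.1 down [ 0.001 -0.004 -1.   ] w 0.0111 F [ 3.6 -5.4 -1.8] T [-1.01 -0.9   0.03] q [-0.02  0.16  1.6  -0.    1.38 -1.45]
target -0.038500000000000006 -0.054000000000000006 0.054 0 shift cm [-0.07 -0.06 -0.17] turn 0.1
```

Request:
carry_out(targets=[[1,0,0.3,0,0],[1,0,0,0,0],[1,0,0,0,0]])

```text
time: 10.8
tool_pos: [0.5443, 0.042, 0.0533]
ee_rot: [-1.463, 1.561, -1.609]
wrist_force: [2.1, -12.6, -0.8]
width: 0.0111
```

Request:
carry_out(targets=[[1,0,-0.6,0,0],[0.75,0,0,0,0],[0.75,0,0,0,0],[0.75,-2,0,0,0],[0.6,-4,0,0,0],[0,-4,0,0,0],[0,0,0,0,0]])

```text
time: 11.5
tool_pos: [0.5463, 0.0417, 0.1606]
ee_rot: [0.17, 1.56, 0.026]
wrist_force: [0.4, -0.5, 0.9]
width: 0.0442
```

```bash
python3 -c "
from h import *
plan([(0,0,.15,-90),(0,0,.15,-45)])"
```

```text
t 11.5 stand xy [-0.0379 -0.0577] z 0.1606 jaw 0.2 down [ 0.011  0.    -1.   ] w 0.0442 F [ 0.4 -0.5  0.9] T [ 0.06 -0.13  0.03] q [-0.03  0.09  1.46  0.    1.58 -1.45]
target 0 0 0.15 -90 shift cm [ 1.    3.81 -5.77] turn -89.8
target 0 0 0.15 -45 shift cm [ 1.    3.81 -5.77] turn 45.2
```

```bash
python3 -c "
from h import *
setcam()
a=cv2.resize(CAM['side']['image'][240:320,267:357,::-1],None,fx=4.4,fy=4.4,interpolation=2)
b=cv2.resize(CAM['top']['image'][220:300,260:350,::-1],None,fx=4.4,fy=4.4,interpolation=2);cv2.imwrite('pics/s2.png',np.hstack([a,b]))
for n,o,s in(('side',(267,240),0),('top',(260,220),396)):
  print(n,(proj(n,W(ST,[[0,0,.107],[-.0385,-.054,.072]]))-o)*4.4+2+[s,0])"
```

```text
side [[190.78291979 153.42808167]
 [156.07450614  79.1686812 ]]
top [[508.77496741 156.02915921]
 [588.4045043   87.31012154]]
```

View pics/s2.png

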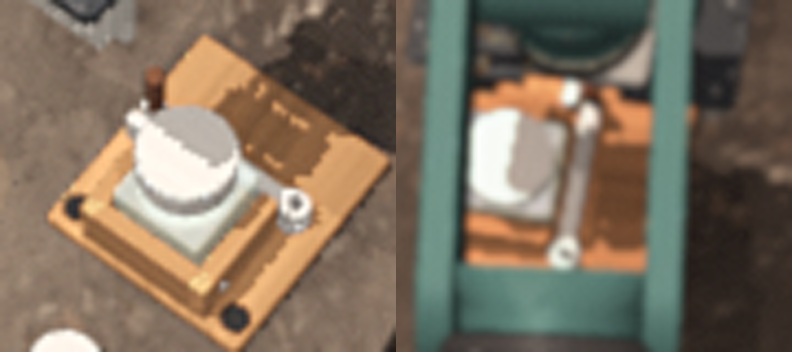

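The latch bar lies fully across the open side, with the peg by the keeper at crop (155,75). The lid is at about crop (187,149), within 1–2 mm of the model. Next I move over the lid.

Request:
carry_out(targets=[[0,0,1,-1.5,0],[0,0,1.4,-2.1,0],[0,0,1.3,-2.0,0],[0,0,0,0,8],[0,0,0,0,8],[0,0,0,0,8],[0,0,0,0,8],[0,0,0,0,8],[0,0,0,0,8],[0,0,0,0,0],[0,0,0,0,0]])

```text
time: 12.7
tool_pos: [0.4918, 0.0861, 0.1519]
ee_rot: [-2.16, 1.567, -3.139]
wrist_force: [-0.1, -0.4, -1.5]
width: 0.0941
```

```bash
python3 -c "
from h import *
plan([(-.0003,-.0015,.079,-48)])
print(ray('side',(0,0),0) if CAM else '')
setcam();P=ray('side',(267+(187.5-2)/4.4,240+(149.5-2)/4.4),.107)[:2]-ST[:2];c,s=np.cos(ST[2]),np.sin(ST[2]);print(c*P[0]+s*P[1],-s*P[0]+c*P[1])"
```

```text
t 12.7 stand xy [-0.0019  0.0028] z 0.1519 jaw -47.6 down [-0.003 -0.    -1.   ] w 0.0941 F [-0.1 -0.4 -1.5] T [ 0.01 -0.12 -0.02] q [ 0.06 -0.01  1.57  0.    1.58 -0.53]
target -0.0003 -0.0015 0.079 -48 shift cm [7.29 0.44 0.18] turn 0.4

-0.0007841724909822996 -0.0028357493738184626
```

Request:
carry_out(targets=[[0,1.5,0.47,0.2,0],[0,2.5,0,0,0],[0,2.2,0,0,0],[0,1,0,0,0],[0,0,0,0,0],[0,0,0,0,0]])

```text
time: 13.4
tool_pos: [0.4988, 0.0866, 0.0822]
ee_rot: [0.989, 1.57, 0.007]
wrist_force: [-0.4, -0.5, 0.9]
width: 0.0939
```

```bash
python3 -c "
from h import *
plan([(-.0005,-.002,.079,-48)])"
```

```text
t 13.4 stand xy [-0.0004 -0.0041] z 0.0822 jaw -47.8 down [ 0.001  0.    -1.   ] w 0.0939 F [-0.4 -0.5  0.9] T [-0.02 -0.16  0.01] q [ 0.06  0.05  1.66 -0.    1.43 -0.53]
target -0.0005 -0.002 0.079 -48 shift cm [ 0.32 -0.16 -0.13] turn 0.2
```

Request:
carry_out(targets=[[0,0.3,-0.16,-0.13,0],[0,0,0,0,0],[0.6,0,0,0,0],[0.6,0,0,0,0],[0.6,0,0,0,0],[0.6,0,0,0,0],[1,0,0,0,0],[1,0,0,0,0]])

```text
time: 14.2
tool_pos: [0.497, 0.0871, 0.0786]
ee_rot: [1.455, 1.569, 0.473]
wrist_force: [1.3, 0.4, -1.2]
width: 0.0558
```

```bash
python3 -c "
from h import *
plan([(-.0005,-.002,.079,-48)])"
```

```text
t 14.2 stand xy [-0.0001 -0.0022] z 0.0786 jaw -47.8 down [ 0.002  0.001 -1.   ] w 0.0558 F [ 1.3  0.4 -1.2] T [ 0.14 -0.37  0.08] q [ 0.06  0.05  1.67  0.    1.42 -0.53]
target -0.0005 -0.002 0.079 -48 shift cm [-0.04 -0.04  0.01] turn 0.2
```

Request:
carry_out(targets=[[1,0,0,0,-3],[1,-0.01,0,0,-4],[1,-0.01,0,0,-4],[1,-0.02,0,0,-4],[1,-0.01,0,0,-4],[1,-0.01,0,0,0]])

```text
time: 14.8
tool_pos: [0.4966, 0.0863, 0.0793]
ee_rot: [-0.41, 1.57, -1.061]
wrist_force: [0.8, -1.4, -0.7]
width: 0.0559
```

```bash
python3 -c "
from h import *
plan([(-.0005,-.002,.079,-48)])"
```

```text
t 14.8 stand xy [-0.001 -0.002] z 0.0793 jaw -28.8 down [ 0.001 -0.001 -1.   ] w 0.0559 F [ 0.8 -1.4 -0.7] T [-0.25 -0.3   0.07] q [ 0.06  0.05  1.67 -0.    1.43 -0.86]
target -0.0005 -0.002 0.079 -48 shift cm [ 0.03  0.05 -0.02] turn 19.2
```

Request:
carry_out(targets=[[1,-0.02,0,0,-4],[1,-0.02,0,0,-4],[1,-0.01,0,0,-4],[1,-0.02,0,0,-4],[1,-0.02,0,0,-4],[1,-0.01,0,0,-4],[1,-0.02,0,0,-4],[1,-0.02,0,0,-4]])

```text
time: 15.6
tool_pos: [0.4973, 0.087, 0.0817]
ee_rot: [0.309, 1.568, 0.218]
wrist_force: [-1.2, 0.8, 6.0]
width: 0.0558
```

```bash
python3 -c "
from h import *
plan([(-.0005,-.002,.082,16)])"
```

```text
t 15.6 stand xy [-0.0002 -0.0026] z 0.0817 jaw 3.2 down [ 0.002  0.001 -1.   ] w 0.0558 F [-1.2  0.8  6. ] T [ 0.14 -0.08 -0.02] q [ 0.06  0.04  1.67  0.    1.43 -1.42]
target -0.0005 -0.002 0.082 16 shift cm [-0.03 -0.02 -0.06] turn -12.8
```

Request:
carry_out(targets=[[1,-0.03,0,0,-4],[1,-0.03,0,0,-4],[1,-0.03,0,0,-4],[1,-0.03,0,0,-2],[1,0,0,0,0]])

```text
time: 16.1
tool_pos: [0.4967, 0.0873, 0.0818]
ee_rot: [0.717, 1.569, 0.868]
wrist_force: [2.1, 1.3, 0.8]
width: 0.0562
```

```bash
python3 -c "
from h import *
plan([(-.0005,-.002,.082,16)])
setcam()
a=cv2.resize(CAM['side']['image'][230:330,262:382,::-1],None,fx=5,fy=5,interpolation=2);cv2.imwrite('pics/s3.png',a)"
```

```text
t 16.1 stand xy [-0.     -0.0019] z 0.0818 jaw 17.1 down [ 0.001  0.001 -1.   ] w 0.0562 F [2.1 1.3 0.8] T [ 0.38 -0.29  0.03] q [ 0.06  0.04  1.67  0.    1.43 -1.66]
target -0.0005 -0.002 0.082 16 shift cm [-0.02 -0.05 -0.  ] turn 1.1
```

View pics/s3.png

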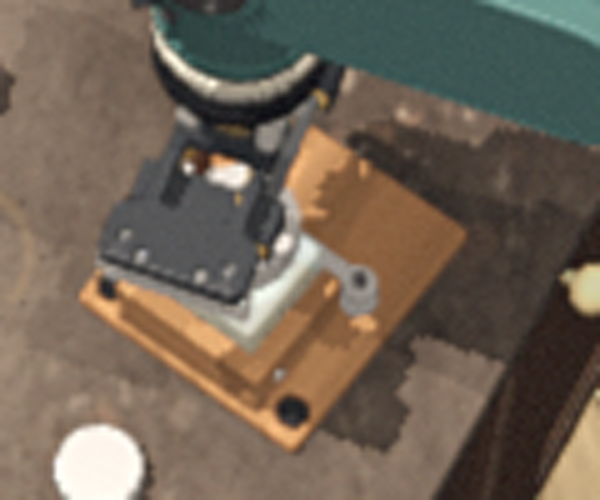

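The gripper still holds the lid after 65°, with the latch still across. I start with a gentle lift and check the force.

Request:
carry_out(targets=[[1,-0.2,0,0,0],[1,-0.2,0,0,0],[1,-0.2,0,0,0],[1,-0.2,0,0,0],[1,0,0,0,0],[1,0,0,0,0]])

```text
time: 16.8
tool_pos: [0.4961, 0.0865, 0.0897]
ee_rot: [-2.465, 1.57, -2.314]
wrist_force: [-0.4, -0.0, -0.7]
width: 0.0559
```

```bash
python3 -c "
from h import *
plan([(-.0003,-.002,.1226,17)])"
```

```text
t 16.8 stand xy [-0.0009 -0.0014] z 0.0897 jaw 17.2 down [-0.001 -0.001 -1.   ] w 0.0559 F [-0.4 -0.  -0.7] T [ 0.04 -0.12 -0.  ] q [ 0.06  0.04  1.66 -0.    1.45 -1.66]
target -0.0003 -0.002 0.1226 17 shift cm [-3.29  0.04  0.07] turn 0.2
```

The force is −0.7 N, which is the lid's weight only, so the threads have let go.

Request:
carry_out(targets=[[1,-0.4,0,0,0],[1,-0.5,0,0,0],[1,-0.5,0,0,0],[1,-0.5,0,0,0],[1,-0.5,0,0,0],[1,-0.5,0,0,0],[1,-0.4,0,0,0],[1,0,0,0,0],[1,0,0,0,0],[1,0,0,0,0]])

```text
time: 17.8
tool_pos: [0.4961, 0.0867, 0.1223]
ee_rot: [-3.118, 1.57, -2.966]
wrist_force: [0.3, 0.8, -0.5]
width: 0.0559
```

```bash
python3 -c "
from h import *
plan([(-.0003,-.002,.1226,17)])
setcam()
a=cv2.resize(CAM['side']['image'][230:330,262:362,::-1],None,fx=4,fy=4,interpolation=2)
b=cv2.resize(CAM['top']['image'][210:310,240:340,::-1],None,fx=4,fy=4,interpolation=2);cv2.imwrite('pics/s4.png',np.hstack([a,b]))"
```

```text
t 17.8 stand xy [-0.0006 -0.0014] z 0.1223 jaw 17.2 down [-0.001 -0.    -1.   ] w 0.0559 F [ 0.3  0.8 -0.5] T [ 0.02 -0.15  0.02] q [ 0.06  0.02  1.61 -0.    1.52 -1.66]
target -0.0003 -0.002 0.1226 17 shift cm [-0.03  0.02  0.06] turn 0.2
```

View pics/s4.png

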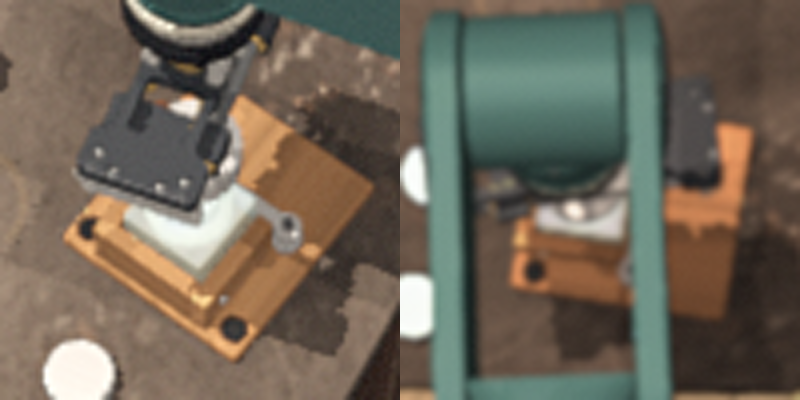

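The jar stands in the stand with the bar across it at side crop (265,210). The lid is in the gripper above it, at about (225,150), and the rest of the view is undisturbed. I'm handing in.

```bash
python3 -c "
from bench import robot
print(robot.close_job())"
```

```text
the job is handed in; nothing more can be done
None
```

I opened the jar in the order asked and handed the job in after about 18 s of robot time. No verdict was reported.

- **Jar:** I pushed it home until it met a hard stop, where the force climbed to 18 N with no further movement. The picture showed it seated against the back stop.
- **Latch:** I pinched the peg and swung the bar to its end stop, where the force reached 12.6 N with no further movement. It was still across the jar in the last picture.
- **Lid:** I turned it about 65° anticlockwise. The threads let go at around 50°, when the liner pushed up with about 6 N and the torque dropped to zero. I then lifted it 44 mm straight up.

**Last checks:**
- The lid is in the grip at 55.9 mm opening, and the force shows only its own weight (about 0.5 N).
- It is level to within about 0.001 rad and centred over the mouth to within about 2 mm.
- It should be about 30 mm clear of the mouth, worked out from the lift height.

**Small disagreement:** the cameras and the arm differed by 1.5–3 mm across the stand. I split the difference, and the lid was gripped centred.

**Not checked:** the bystanders other than the two loose lids were not in my last close-up views. The arm stayed well above them throughout.

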